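# Take the lid off the bread box and stow it under the riser

## Task

Swing the bread box lid upright on its hinge, lift it straight up off the hinge pins and lay it flat, right way up, on the worktop in front of the riser shelf; let go of it there. Then slide it from its hinge end (the wooden rib there is its grip), steel bar first, under the riser until it is fully home against the back of the bay. Never drop the lid, and leave the jars and the tin where they stand.

Things in the scene. Friction and masses are not known exactly. Their poses are not given: they have to be found in the camera images.
- bread_box: white open box with dark hinge brackets, fixed; 120 (its x) x 170 (y) x 80 mm high, walls 5 mm. Origin: centre of its underside; -x is its front (the lid's bar), +x its rear (the hinge). Two dark stays behind the hinge (y = +-78 mm, rising 60 mm above the pins) stop the lid some 10 degrees past upright; it can lean there by itself, but falls shut if let go before upright.
- box_pins (a point): point on the hinge axis midway between the two pins, at x = +73, z = +89 mm of the box; the axis runs along the box's y. The pins are 8 mm thick, level and fixed, at y = +-(48 to 74) mm.
- lid: loose light wooden lid with a steel bar, 0.22 to 0.42 kg, closed at the start. Origin: centre of its underside; axes as the box's when closed: -x to the bar, +x to the hinge, z up. Plate 126 x 170 x 8 mm (x -62 to +64, z 5 to 13) on two 5 mm rails (z 0 to 5), which lie inside the closed box with 2 to 4 mm of play and keep the lid from sliding off. On the worktop its origin is at z = 0.
- lid_bar (a point): middle of the lid's round steel bar, 12 mm thick, 96 mm long along the lid's y, at x = -100, z = +27 mm of the lid, carried by two thin arms at y = +-42 mm. 32 mm are free between bar and plate, and nothing lies under the bar. Pinched across from above, the bar can turn between the finger pads, so the fingers can point down through the whole swing.
- lid_hinge (a point): point of the lid on the hinge axis while it is on its pins: x = +73, y = 0, z = +14 mm of the lid, 173 mm from the bar along x. Two dark hooks at y = +-62 mm (20 mm wide, out to x = +82, z 3 to 25) embrace the pins; their 12 mm slots open towards +x: with the lid upright they open downward, and it lifts off in about 15 mm of straight upward travel.
- lid_rib (a point): grip point of the wooden rib standing on the lid's top near the hinge end: x = +53, y = 0, z = +34 mm of the lid. The rib is 12 mm (x) x 30 mm (y), its top at z = 46 mm, 33 mm above the plate; the hooks begin 37 mm beside it.
- riser: low dark wooden riser shelf, fixed, 135 (its x) x 212 (y) x 52 mm high. Origin: centre of its underside; +x is the way the lid slides in. Under it is a bay open only at -x: 188 mm wide, 40 mm high, its floor the worktop, with short flared cheeks reaching about 24 mm out before the mouth. The lid goes in bar end first (lid -x along riser +x); its rib and hooks stay outside.
- bay_mouth (a point): middle of the bay's mouth on the worktop: x = -67.5 mm of the riser.
- bay_stop (a point): middle of the inner face of the bay's back wall: x = +55.5, z = 27 mm of the riser. With the lid fully home its bar touches this wall: lid_bar is then 6 mm from this point, and lid_rib 36 mm outside the mouth.
- pepper_jar: spice jar with a black cap, 41 mm across, 105 mm high, on the riser. Origin: centre of its underside.
- salt_jar: spice jar like the other, blue-and-white label, on the riser. Origin: centre of its underside.
- honey_jar: glass honey jar with a black lid, 63 mm across, 94 mm high, on the worktop. Origin: centre of its underside.
- short_tin: short green tin, 75 mm across, 58 mm high, on the worktop. Origin: centre of its underside.
Things that resemble listed ones, but are neither listed nor needed, are in the scene too. There is more than one size of the lid; the job needs the larger.

How it is judged (in metres and radians):
On the way, in this order (a step that is already met when the one before it is completed fails the run):
1. the lid stands upright (within about 20 degrees) with its hooks still on the pins (angle between lid's own x axis and vertical above 2.75 rad and distance between lid_hinge and box_pins below 0.012 m), for 0.1 s.
2. the lid, still upright, is lifted straight up off its pins (angle between lid's own x axis and vertical above 2.75 rad and z of lid_hinge in the frame of bread_box above 0.107 m and horizontal distance between lid_hinge and box_pins below 0.06 m).
3. the lid lies flat and right way up on the worktop outside the bay, let go (angle between lid's own z axis and vertical below 0.08 rad and height (world z) of lid below 0.012 m and x of lid_bar in the frame of riser below -0.02 m and contact force between the fingers and lid below 0.05 N and linear speed of lid below 0.02 m/s), for 0.2 s.
At the end, for the whole second after the job is handed in: The lid lies flat and right way up on the worktop, bar end inside the bay, its bar within 8 mm of touching the bay's back wall, square to the bay within 7 degrees, released and at rest (angle between lid's own z axis and vertical below 0.08 rad and height (world z) of lid below 0.008 m and x of lid_bar in the frame of riser between 0.0415 and 0.055 m and x of lid_hinge in the frame of riser below -0.1 m and angle between the x axis of lid and the x axis of riser, either way round below 0.12 rad and horizontal distance between lid_bar and bay_stop below 0.025 m and contact force between the fingers and lid below 0.05 N and linear speed of lid below 0.02 m/s).
It fails at once if the pepper jar is moved more than 25 mm or tipped (distance of pepper_jar from where it was at the start of the episode above 0.025 m or angle between pepper_jar's own z axis and vertical above 0.5 rad).
It fails at once if the salt jar is moved more than 25 mm or tipped (distance of salt_jar from where it was at the start of the episode above 0.025 m or angle between salt_jar's own z axis and vertical above 0.5 rad).
It fails at once if the honey jar is moved more than 25 mm or tipped (distance of honey_jar from where it was at the start of the episode above 0.025 m or angle between honey_jar's own z axis and vertical above 0.5 rad).
It fails at once if the short tin is moved more than 25 mm or tipped (distance of short_tin from where it was at the start of the episode above 0.025 m or angle between short_tin's own z axis and vertical above 0.5 rad).
It fails at once if the lid is dropped, let fall shut or flung (faster than 1 m/s) (linear speed of lid above 1 m/s).
It also fails if it takes over 61 s, if anything falls off the work surface, if the arm or the gripper's body presses on something with over 40 N, if the wrist force passes 120 N, or if a joint passes its speed limit or range.

## Robot

A 7-joint arm with a two-finger parallel gripper is mounted at the origin on a cart in front of the work surface, level with it; the furniture and walls round the work are solid. World frame = base frame: x ahead of the robot, y to its left, z up, the work surface at z = 0. Lengths are in mm, angles in rad, forces in N, time in s.
With the tool pointing down it reaches from about 425 to 825 mm from the base axis. Payload 3.6 kg.
Tool frame: the origin (TCP) lies on the centre line of the jaws, within the pads' length; the fingertips stand 11 mm ahead of it and the grasp point (between the pads) lies 8 mm behind it; z points along the fingers, y is the line along which they close (so a half turn about z gives the same grasp; the last joint's range is limited). The gripper opens to 85 mm and grips with 20 to 120 N. Pads are 22 mm wide; open, the fingers measure 114 mm over their backs; the gripper's body (76 mm by 85 mm) begins 54 mm behind the grasp point. The pads swing forward as they close: fully open they stand 13 mm farther back than shut.
Start: joints at [-1.196, 0.615, -0.013, 1.423, 0.008, 1.103, -0.04], TCP at [253.565, 598.47, 211.797] pointing down, gripper open.
Joint ranges: [-3.12, 3.12], [-0.3, 2.06], [-1.34, 1.32], [0.26, 2.42], [-1.36, 4.5], [0.01, 1.98], [-2.84, 2.84]. Speed limits (rad/s): [2.79, 2.79, 3.14, 3.14, 3.14, 3.14, 3.14].

## Interface

Orientations are given as a 3x3 rotation matrix whose columns are the frame's x, y, z axes.
In Python, from cell import telemetry, read_camera, workorder, models gives the robot as it stands. The module is installed in compiled form; this text tells all that it offers.
- The arm moves only by the tool step_arm, never from a script. Its argument "increments" is a list that holds one entry, the list of rows, each a list of 7 numbers: the turn, a rotation vector about the tool's x, y, z in degrees, then the shift along the tool's x, y, z in m, then the finger opening in m, from 0 to 0.0854. A call has 1 to 10 rows; each row shifts and turns the commanded pose from where the row before left it, along the tool's axes as they then stand; what a row does not reach is not made up. A row lasts 1/10 s, in which the tool goes at most 50 mm and 8.59 degrees, less where a joint would pass 70% of its speed; a pose out of reach is approached as far as the arm can. A call with a gripper value outside its range is refused whole. The fingers move at their own pace and stop on an object; "force" is the grip in N (left out, the last holds). Time passes only in rows, so rows that do not move let the fingers close. It gives the time, the measured TCP pose, the force, the opening and the grip force at its end, in the units of the state.
- telemetry.sense(): the state, without advancing time (a new reading comes with each control period).
- read_camera(name): name is "side" or "top" or "wrist"; returns a dict with "color" (384x512x3 uint8, red, green, blue), "K" (3x3 intrinsics, pixels), "rvec" (rotation vector, rad) and "tvec" (3), from world to camera coordinates, as OpenCV has them. Camera axes: x right, y down, z forward; pixel columns grow to the right and rows downward; lengths in mm; the calibration is good to about 2 mm. A picture is of the moment at which its call begins. There is no depth.
- workorder.sign_off(): hands the job in; it is judged then, once.
Trained networks look in the newest picture that a camera, given by its name, has taken for a name from the list of things; names that differ only in an ending like _2 or _b are one class to them, and where a whole thing is asked for, a point or a joint stands for the part that bears it (a point fixed in the world has none). Each returns a list of dicts, best first, with "conf" (0 to 1); they miss things now and then, are a little off and sometimes report something else, mostly with a low value. They report only what shows in the picture. A call takes as long as a camera call. They do not tell look-alikes from the thing itself.
- models.cut_out(name, camera): "pixels" (384x512 bool, what is visible of it) and "xy" ([column, row] in pixels, amid what is visible of it).
The state is a dict: "clock": time; "qpos": joint angles; "joint_velocities": joint speeds; "joint_torque": joint torques, N m; "tool_pos": TCP position; "eef_rot": TCP orientation; "contact_force": force on the tool from outside, world axes, zero at the start; "moment": the same for the moment, N m; "finger_gap": opening from 0.0 (shut) to 1.0 (fully open); "gripper_force": force on a finger pad.
Only numpy, scipy, OpenCV 4.12 (cv2) and the standard library are available. Lean on these libraries where they do the work, as an engineer would, in place of code of your own. Each camera call takes 0.05 s, during which the arm holds its last target. There are 200 camera calls.

## Working session

There is one attempt and no reset: what is moved stays moved. The work goes in short steps, Python scripts to look and compute and a tool call to move; the robot and the scene stay as the last step left them, time stands still between calls to the robot, and variables do not carry over. Pictures are saved under pics/ and viewed, at most 10 in all, crops included, and the job is handed in when it is done.

Besides the shell and the picture viewer there is one more tool, called after "Call:" in YAML: its name, and indented under it one key for each argument. step_arm: Moves the arm, as the interface text tells. Its arguments: {"type":"object","properties":{"increments":{"type":"array"},"force":{"type":"number"}},"required":["increments"]}

```bash
mkdir -p pics; python3 - <<'E'
from cell import telemetry, read_camera, models
import cv2, numpy as np
s=telemetry.sense(); print({k:np.round(v,3).tolist() for k,v in s.items()})
ims=[]
for c in ["side","top"]:
    r=read_camera(c); cv2.imwrite(f"pics/{c}0.png",cv2.cvtColor(r["color"],cv2.COLOR_RGB2BGR))
    R=cv2.Rodrigues(np.array(r["rvec"]))[0]; print(c,"pos",(-R.T@np.array(r["tvec"]).ravel()).round(),"K",np.round(r["K"]).tolist(),R.round(2).tolist())
    for n in ["bread_box","lid","riser","pepper_jar","salt_jar","honey_jar","short_tin"]:
        print(c,n,[(round(d["conf"],2),np.round(d["xy"]).tolist(),int(d["pixels"].sum())) for d in models.cut_out(n,c)])
E
```

```text
{'clock': 0.0, 'qpos': [-1.197, 0.616, -0.013, 1.425, 0.008, 1.103, -0.04], 'joint_velocities': [0.001, -0.001, -0.001, -0.001, 0.001, 0.002, 0.0], 'joint_torque': [-0.001, -46.922, 0.258, -17.103, 0.01, 0.01, -0.0], 'tool_pos': [253.235, 597.73, 210.612], 'eef_rot': [[-0.921, 0.39, -0.001], [0.39, 0.921, -0.002], [-0.0, -0.003, -1.0]], 'contact_force': [0.001, 0.568, -0.022], 'moment': [0.036, 0.008, 0.018], 'gripper_force': 0.0, 'finger_gap': 0.994}
side pos [585. 669. 521.] K [[357.0, 0.0, 254.0], [0.0, 357.0, 193.0], [0.0, 0.0, 1.0]] [[-1.0, -0.01, -0.0], [-0.0, 0.52, -0.86], [0.01, -0.86, -0.52]]
side bread_box [(0.85, [282.0, 172.0], 1731)]
side lid [(0.92, [345.0, 224.0], 1128), (0.61, [290.0, 151.0], 1427)]
side riser [(0.72, [179.0, 287.0], 6873)]
side pepper_jar [(0.71, [203.0, 261.0], 1468), (0.38, [283.0, 172.0], 1678)]
side salt_jar [(0.79, [144.0, 243.0], 1268)]
side honey_jar [(0.72, [190.0, 170.0], 425)]
side short_tin [(0.6, [208.0, 190.0], 789), (0.16, [180.0, 288.0], 7092)]
top pos [ 497.  -68. 1184.] K [[367.0, 0.0, 255.0], [0.0, 367.0, 190.0], [0.0, 0.0, 1.0]] [[0.01, -1.0, 0.01], [-1.0, -0.01, -0.08], [0.08, -0.0, -1.0]]
top bread_box [(0.56, [310.0, 197.0], 220), (0.17, [329.0, 227.0], 2686)]
top lid [(0.88, [238.0, 260.0], 1203), (0.57, [327.0, 225.0], 2717)]
top riser [(0.61, [179.0, 144.0], 2465)]
top pepper_jar [(0.81, [153.0, 157.0], 290), (0.71, [176.0, 145.0], 2403)]
top salt_jar [(0.57, [178.0, 119.0], 298), (0.2, [282.0, 154.0], 500)]
top honey_jar [(0.61, [302.0, 130.0], 379)]
top short_tin [(0.55, [280.0, 154.0], 495)]
```

View pics/side0.png

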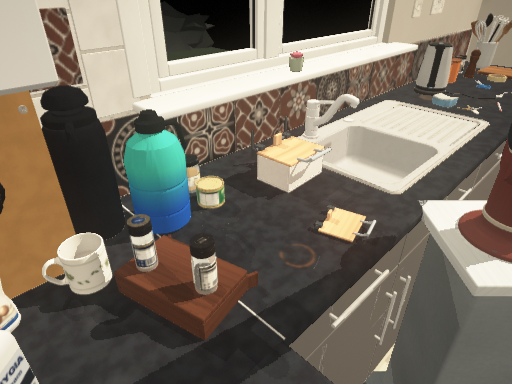

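View pics/top0.png

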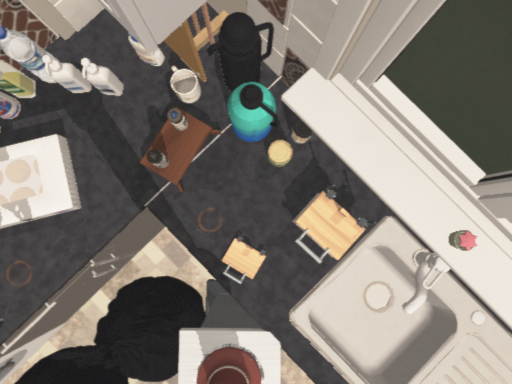

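The larger lid is the one on the white box (top image, lid about (328,226), bar about (312,247)). The look-alike is the small loose lid at top (243,258) / side (345,224). The riser is at top (180,145), with its mouth facing lower right. Next, a close crop of both cameras.

```bash
python3 - <<'E'
import cv2, numpy as np
t=cv2.imread("pics/top0.png"); s=cv2.imread("pics/side0.png")
f=lambda im,x,y,w,h,k:cv2.resize(im[y:y+h,x:x+w],(w*k,h*k),interpolation=cv2.INTER_CUBIC)
a=np.hstack([f(t,285,180,100,75,4),f(t,130,100,100,75,4)])
b=np.hstack([f(s,250,125,100,75,4),f(s,110,200,160,150,2)[:300,:]]) if 0 else np.hstack([f(s,250,125,100,75,4),np.pad(f(s,110,215,160,120,2),((0,60),(0,80),(0,0)))])
cv2.imwrite("pics/crop1.png",np.vstack([a,b[:300]]))
E
```

```text
(no output)
```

View pics/crop1.png

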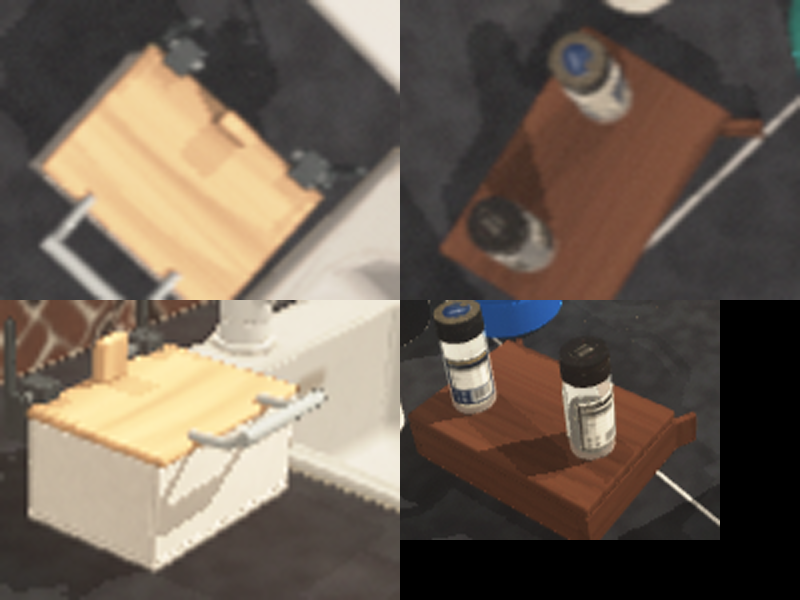

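```bash
cat > h.py <<'E'
import cv2, numpy as np
from cell import telemetry, read_camera, models
from scipy.optimize import least_squares
def cal(c):
    r=read_camera(c); return r,(np.array(r["K"]),np.array(r["rvec"],float),np.array(r["tvec"],float))
def proj(P,C): return cv2.projectPoints(np.array(P,float).reshape(-1,3),C[1],C[2],C[0],None)[0][:,0]
def ray(uv,C,z):
    R=cv2.Rodrigues(C[1])[0]; o=-R.T@C[2].ravel(); d=R.T@np.linalg.inv(C[0])@[uv[0],uv[1],1]; return o+d*(z-o[2])/d[2]
def pose(p,P,z0=0):
    c,s=np.cos(p[2]),np.sin(p[2]); P=np.array(P,float); return P@np.array([[c,s,0],[-s,c,0],[0,0,1]])+[p[0],p[1],z0]
def fit(obs,p0): # obs: list of (C,P,uv)
    return least_squares(lambda p:np.concatenate([(proj(pose(p,P),C)-uv).ravel() for C,P,uv in obs]),p0,loss="soft_l1")
E
python3 - <<'E'
from h import *
np.set_printoptions(suppress=True,precision=1)
_,T=cal("top");_,S=cal("side")
import pickle; pickle.dump((T,S),open("cal.pkl","wb"))
t=lambda x,y:np.array([285+x/4-.4,180+y/4-.4]); s=lambda x,y:np.array([250+x/4-.4,125+(y-300)/4-.4])
Z=75
L=[(T,[-62,85,13+Z],t(40,170)),(T,[64,85,13+Z],t(150,48)),(T,[64,-85,13+Z],t(322,198)),(T,[-100,48,27+Z],t(47,245)),
(S,[64,85,13+Z],s(28,412)),(S,[-62,85,13+Z],s(160,465)),(S,[-62,-85,13+Z],s(297,386)),(S,[-60,85,0],s(155,570)),(S,[60,85,0],s(28,518)),(S,[-100,-48,27+Z],s(325,395)),(S,[-100,48,27+Z],s(243,438))]
t=lambda x,y:np.array([130+(x-400)/4-.4,100+y/4-.4]); s=lambda x,y:np.array([110+(x-400)/2-.3,215+(y-300)/2-.3])
R=[(T,[67.5,106,52],t(440,248)),(T,[67.5,-106,52],t(595,25)),(T,[-67.5,-106,52],t(728,110)),
(S,[67.5,106,52],s(587,512)),(S,[67.5,-106,52],s(412,415)),(S,[-67.5,106,52],s(677,408)),(S,[-67.5,-106,52],s(507,343))]
for n,o,p0 in (("box",L,[550,-250,-.73]),("riser",R,[750,150,1])):
    f=fit(o,p0); print(n,f.x[:2],np.degrees(f.x[2]),f.x[2]); 
    for C,P,uv in o: print(P,(proj(pose(f.x,P),C)[0]-uv))
    q=lambda *P:pose(f.x,[P])[0]
    if n=="box":
        for a,b in (("bar",(-100,0,102)),("hinge",(73,0,89)),("barUp",(73+13,0,89+173))): print(a,q(*b),np.degrees(np.arctan2(q(*b)[1],q(*b)[0])),np.hypot(*q(*b)[:2]))
    else:
        for a,b in (("mouth",(-67.5,0,0)),("bar lay",(-110,0,27)),("hinge lay",(-283,0,0)),("c1",(-292,85,0)),("c2",(-292,-85,0)),("rib final",(-103.5,0,34)),("rib lay",(-263,0,34))): print(a,q(*b),np.degrees(np.arctan2(q(*b)[1],q(*b)[0])),np.hypot(*q(*b)[:2]))
for n,uv,z in (("decoy",(243,258),8),("honey",(302,130),94),("tin",(280,153),58),("blue",(250,110),100)): print(n,ray(uv,T,z))
E
```

```text
box [ 482.5 -297. ] 1758.668316048179 30.694552565544953
[-62, 85, 88] [-0.1 -0.1]
[64, 85, 88] [ 0.2 -0.9]
[64, -85, 88] [ 0.1 -0.2]
[-100, 48, 102] [-0.5 -0.6]
[64, 85, 88] [-0.7 -0.8]
[-62, 85, 88] [ 1.3 -1.1]
[-62, -85, 88] [ 1.1 -0.5]
[-60, 85, 0] [0.4 0.4]
[60, 85, 0] [ 0.2 -0.3]
[-100, -48, 102] [-0.9  0.3]
[-100, 48, 102] [0.6 0.6]
bar [ 407.4 -230.9  102. ] -29.54790324448348 468.3022362993894
hinge [ 537.3 -345.2   89. ] -32.71918113017061 638.6342931617123
barUp [ 547.1 -353.8  262. ] -32.89039088153968 651.4906102446984
riser [726.2 175.7] 59.417937944179826 1.0370386518716086
[67.5, 106, 52] [-0.4  1.2]
[67.5, -106, 52] [-2.7  0. ]
[-67.5, -106, 52] [0.5 0.7]
[67.5, 106, 52] [ 0.1 -0.6]
[67.5, -106, 52] [-2.9 -0.3]
[-67.5, 106, 52] [-0.3  0.6]
[-67.5, -106, 52] [ 0.4 -2.6]
mouth [691.9 117.6   0. ] 9.646827531088297 701.814483574172
bar lay [670.3  81.   27. ] 6.892134389662473 675.1463309092046
hinge lay [582.3 -67.9   0. ] -6.653340449656936 586.1979124911032
c1 [504.5 -32.4   0. ] -3.6769620649776855 505.5351537613711
c2 [ 650.8 -118.9    0. ] -10.353903839742424 661.6213187961895
rib final [673.6  86.6  34. ] 7.327355504972305 679.1205498783388
rib lay [592.4 -50.7  34. ] -4.891473749595159 594.591005455521
decoy [376.1 -38.5   8. ]
honey [ 769.7 -213.1   94. ]
tin [ 705.1 -149.7   58. ]
blue [827.3 -55.1 100. ]
```

```bash
cat >> h.py <<'E'
from scipy.spatial.transform import Rotation as Ro
def sim(p,R,rows): # rows: list of (n,row)
    p=np.array(p,float);R=np.array(R,float)
    for n,r in rows:
        for _ in range(n):
            p=p+R@np.array(r[3:6])*1000; R=R@Ro.from_rotvec(np.radians(r[:3])).as_matrix()
    return p,R
def need(target,yaw_y,p=None,R=None):
    """shift (tool axes, mm) and turn (deg rotvec) from pose to a tool-down target with tool y at yaw_y deg"""
    s=telemetry.sense(); p=s["tool_pos"] if p is None else p; R=np.array(s["eef_rot"]) if R is None else R
    a=np.radians(yaw_y); y=np.array([np.cos(a),np.sin(a),0]); z=np.array([0,0,-1.]); G=np.c_[np.cross(y,z),y,z]
    return R.T@(np.array(target)-p), np.degrees(Ro.from_matrix(R.T@G).as_rotvec()), G
def st():
    s=telemetry.sense(); R=np.array(s["eef_rot"]); print("t",round(s["clock"],2),"tcp",np.round(s["tool_pos"],1),"yaw_y",round(float(np.degrees(np.arctan2(R[1,1],R[0,1]))),2),"F",np.round(s["contact_force"],1),"gap",round(s["finger_gap"],3),"grip",round(s["gripper_force"],1),"q",np.round(s["qpos"],2))
    return s
E
python3 - <<'E'
from h import *
s=st()
p,R=sim(s["tool_pos"],s["eef_rot"],[(20,[0,0,5.4,-.047,-.009,0])])
print(p,need((407.4,-230.9,170),-41.33,p,R)[:2])
E
```

```text
t 0.9 tcp [253.6 598.5 211.8] yaw_y 67.04 F [0.5 0.8 0.4] gap 1.001 grip 0.0 q [-1.2   0.61 -0.01  1.42  0.01  1.1  -0.04]
[ 323.70096927 -220.36584381  211.79211293] (array([46.91815259, 70.11049274, 41.788547  ]), array([-0.00319111, -0.00040167,  0.3650044 ]))
```

Call:
step_arm:
  increments:
    - [[0,0,5.4,-0.045,-0.005,0,0.034],[0,0,5.4,-0.045,-0.005,0,0.034],[0,0,5.4,-0.045,-0.005,0,0.034],[0,0,5.4,-0.045,-0.005,0,0.034],[0,0,5.4,-0.045,-0.005,0,0.034],[0,0,5.4,-0.045,-0.005,0,0.034],[0,0,5.4,-0.045,-0.005,0,0.034],[0,0,5.4,-0.045,-0.005,0,0.034],[0,0,5.4,-0.045,-0.005,0,0.034],[0,0,5.4,-0.045,-0.005,0,0.034]]

```text
clock: 1.9
tool_pos: [513.5, 245.5, 212.0]
eef_rot: [[-0.222, 0.975, 0.001], [0.975, 0.222, 0.0], [0.0, 0.001, -1.0]]
contact_force: [0.2, -0.2, -0.8]
finger_gap: 0.402
gripper_force: 0.0
```

Call:
step_arm:
  increments:
    - [[0,0,5.4,-0.045,-0.005,0,0.034],[0,0,5.4,-0.045,-0.005,0,0.034],[0,0,5.4,-0.045,-0.005,0,0.034],[0,0,5.4,-0.045,-0.005,0,0.034],[0,0,5.4,-0.045,-0.005,0,0.034],[0,0,5.4,-0.045,-0.005,0,0.034],[0,0,5.4,-0.045,-0.005,0,0.034],[0,0,5.4,-0.045,-0.005,0,0.034],[0,0,5.4,-0.045,-0.005,0,0.034],[0,0,5.4,-0.045,-0.005,0,0.034]]

```text
clock: 2.9
tool_pos: [380.0, -170.4, 212.3]
eef_rot: [[0.658, 0.753, 0.002], [0.753, -0.658, -0.001], [0.0, 0.002, -1.0]]
contact_force: [0.6, 0.1, -0.2]
finger_gap: 0.396
gripper_force: 0.0
```

```bash
python3 - <<'E'
from h import *
s=st(); print(need((407.4,-230.9,170),-41.33)[:2])
E
```

```text
t 2.9 tcp [ 380.  -170.4  212.3] yaw_y -41.18 F [ 0.6  0.1 -0.2] gap 0.396 grip 0.0 q [-0.1   0.29  0.6   2.06 -0.22  0.85 -0.09]
(array([-27.47023964,  60.34664512,  42.36045793]), array([ 0.10711674, -0.02394501,  0.14525186]))
```

Call:
step_arm:
  increments:
    - [[0,0,0.1,-0.014,0.03,0.015,0.034],[0,0,0,-0.0135,0.03,0.015,0.034],[0,0,0,0,0,0,0.034],[0,0,0,0,0,0,0.034]]

```text
clock: 3.3
tool_pos: [407.5, -229.0, 181.5]
eef_rot: [[0.658, 0.753, -0.001], [0.753, -0.658, 0.0], [-0.0, -0.001, -1.0]]
contact_force: [-0.1, 1.0, 0.2]
finger_gap: 0.395
gripper_force: 0.0
```

```bash
python3 - <<'E'
from h import *
s=st()
r,W=cal("wrist"); im=cv2.cvtColor(r["color"],cv2.COLOR_RGB2BGR).copy()
p=[482.5,-297,np.radians(-41.33)]
for P in ([-100,-48,102],[-100,48,102],[-62,85,88],[-62,-85,88],[64,-85,88],[64,85,88],[53,0,121],[73,0,89]):
    u=proj(pose(p,[P]),W)[0]; print(P,u.round(1)); cv2.drawMarker(im,tuple(int(round(v)) for v in u),(0,0,255),0,10,1)
for d in models.cut_out("lid","wrist"): print(d["conf"],d["xy"])
cv2.imwrite("pics/w1.png",im)
E
```

```text
t 3.3 tcp [ 407.5 -229.   181.5] yaw_y -41.13 F [-0.1  1.   0.2] gap 0.395 grip 0.0 q [ 0.06  0.42  0.57  1.98 -0.3   0.82  0.08]
[-100, -48, 102] [258.7 246.9]
[-100, 48, 102] [259.4 142.9]
[-62, 85, 88] [303.7  98.1]
[-62, -85, 88] [295.8 274.4]
[64, -85, 88] [419.7 275. ]
[64, 85, 88] [450.3  98.8]
[53, 0, 121] [444.6 204.6]
[73, 0, 89] [444.  194.6]
0.65 [370.4, 179.4]
0.64 [122.8, 65.1]
```

View pics/w1.png

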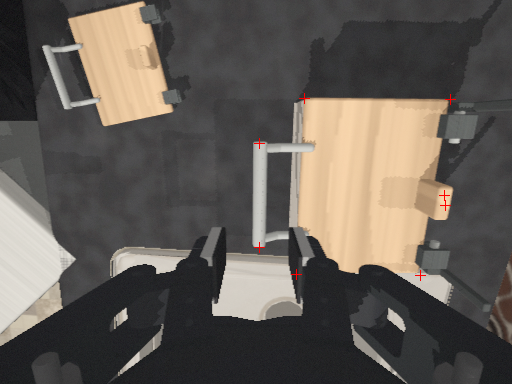

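Call:
step_arm:
  increments:
    - [[0,0,0.2,-0.001,0.001,0.04,0.034],[0,0,0,0,0,0.03,0.034],[0,0,0,0,0,0.0175,0.034],[0,0,0,0,0,0,0.034],[0,0,0,0,0,0,0.005],[0,0,0,0,0,0,0.005],[0,0,0,0,0,0,0.005],[0,0,0,0,0,0,0.005]]
  force: 40

```text
clock: 4.2
tool_pos: [408.4, -230.4, 95.2]
eef_rot: [[0.659, 0.752, 0.002], [0.752, -0.659, -0.001], [0.001, 0.002, -1.0]]
contact_force: [-0.7, 0.3, 0.0]
finger_gap: 0.06
gripper_force: 0.0
```

```bash
python3 - <<'E'
from h import *
s=st(); print(need((407.4,-230.9,94),-41.33)[:2])
th0=np.arctan2(13,173);r=np.hypot(13,173)
prev=None
for th in range(0,91,5):
    a=th0+np.radians(th); q=np.array([-r*np.cos(a),r*np.sin(a)])
    if prev is not None: print(th,(q-prev).round(1))
    prev=q
E
```

```text
t 4.2 tcp [ 408.4 -230.4   95.2] yaw_y -41.24 F [-0.7  0.3  0. ] gap 0.06 grip 0.0 q [ 0.15  0.55  0.47  2.08 -0.43  0.6   0.2 ]
(array([-1.06485282, -0.43288009,  1.1862464 ]), array([ 0.10195476, -0.03426639,  0.08534356]))
5 [ 1.8 15. ]
10 [ 3.1 14.8]
15 [ 4.4 14.5]
20 [ 5.6 14.1]
25 [ 6.8 13.5]
30 [ 8.  12.9]
35 [ 9.1 12.1]
40 [10.1 11.3]
45 [11.  10.4]
50 [11.9  9.4]
55 [12.7  8.3]
60 [13.3  7.2]
65 [13.9  6. ]
70 [14.4  4.7]
75 [14.7  3.5]
80 [15.   2.2]
85 [15.1  0.8]
90 [15.1 -0.5]
```

```bash
python3 - <<'E'
from h import *
a=[]
for c,(x,y,w,h,k) in (("wrist",(180,90,250,200,2)),("side",(270,70,120,120,3)),("top",(280,180,100,100,3))):
    r=read_camera(c)["color"][y:y+h,x:x+w]; a.append(cv2.resize(cv2.cvtColor(r,cv2.COLOR_RGB2BGR),(w*k,h*k)))
a[0]=cv2.resize(a[0],(440,352))
im=np.zeros((600,800,3),np.uint8)
im[:352,:440]=a[0]; im[:360,440:800]=a[1]; im[360:600,0:300]=a[2][:240]
cv2.imwrite("pics/w2.png",im); st()
E
```

```text
t 4.35 tcp [ 408.  -230.3   94.7] yaw_y -41.26 F [ 0.3  1.  -0.2] gap 0.055 grip 0.0 q [ 0.15  0.55  0.47  2.08 -0.43  0.6   0.2 ]
```

View pics/w2.png

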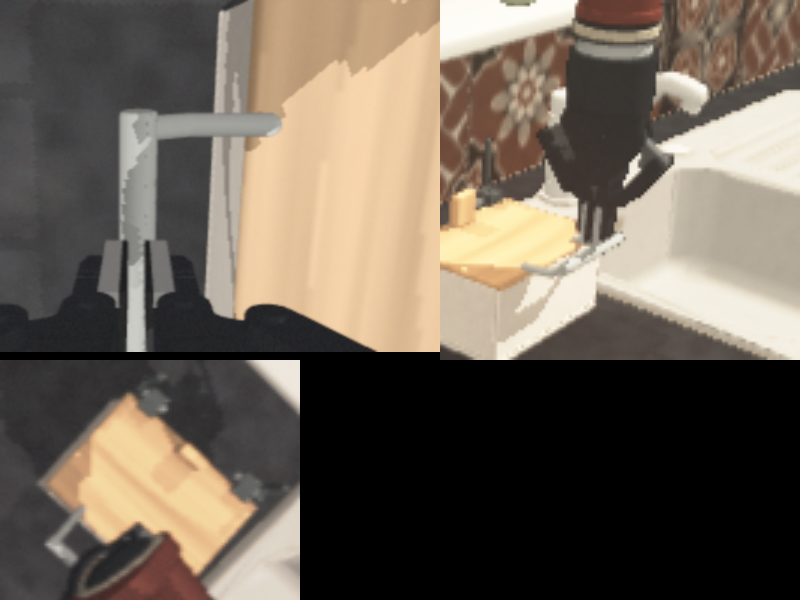

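```bash
python3 - <<'E'
from h import *
s=st(); p=np.array(s["tool_pos"])
b=[482.5,-297,np.radians(-41.33)]
w,W=cal("wrist"); sd,S=cal("side")
for n,C in (("w",W),("s",S)):
    print(n,"tcp,tip,grasp",proj([p,p-[0,0,11],p+[0,0,8]],C).round(1).tolist()," bar -48,0,48",proj(pose(b,[[-100,-48,102],[-100,0,102],[-100,48,102]]),C).round(1).tolist())
f=lambda im,x,y,ww,h,k:cv2.resize(cv2.cvtColor(im[y:y+h,x:x+ww],cv2.COLOR_RGB2BGR),(ww*k,h*k),interpolation=cv2.INTER_CUBIC)
cv2.imwrite("pics/w3.png",np.hstack([f(sd["color"],290,120,60,60,6),f(w["color"],200,140,110,90,4)]))if 0 else cv2.imwrite("pics/w3.png",np.hstack([f(sd["color"],290,120,60,60,6),f(w["color"],220,140,90,60,6)[:360,:432]]))
E
```

```text
t 4.35 tcp [ 408.  -230.3   94.7] yaw_y -41.26 F [ 0.3  1.  -0.2] gap 0.055 grip 0.0 q [ 0.15  0.55  0.47  2.08 -0.43  0.6   0.2 ]
w tcp,tip,grasp [[257.7, 230.1], [257.7, 223.6], [257.8, 235.3]]  bar -48,0,48 [[257.5, 306.3], [257.7, 236.2], [257.9, 154.9]]
s tcp,tip,grasp [[320.3, 156.5], [319.9, 160.1], [320.5, 153.9]]  bar -48,0,48 [[329.9, 148.6], [320.7, 154.0], [310.9, 159.7]]
```

View pics/w3.png

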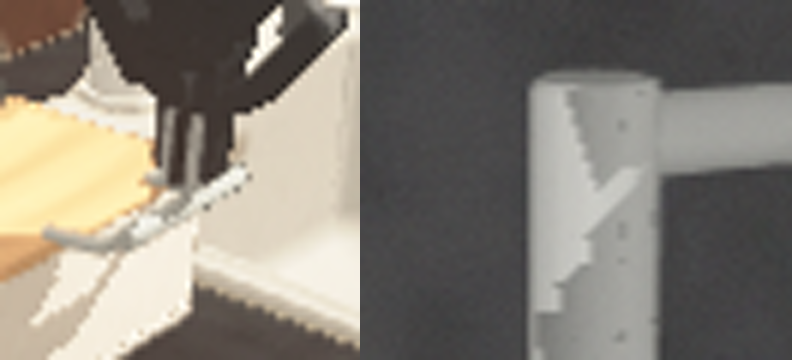

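The bar lies where I predicted, but the fingertips end above it in the side view and the gap shows nothing was gripped. I'll open, go lower and close again.

Call:
step_arm:
  increments:
    - [[0,0,0,0,0,0,0.034],[0,0,0,0,0,0,0.034],[0,0,0,0,0,0.009,0.034],[0,0,0,0,0,0.009,0.034],[0,0,0,0,0,0,0.034],[0,0,0,0,0,0,0.004],[0,0,0,0,0,0,0.004],[0,0,0,0,0,0,0.004],[0,0,0,0,0,0,0.004]]
  force: 40

```text
clock: 5.35
tool_pos: [407.9, -230.5, 76.4]
eef_rot: [[0.66, 0.751, 0.0], [0.751, -0.66, -0.0], [-0.0, 0.0, -1.0]]
contact_force: [-0.9, 0.0, -2.5]
finger_gap: 0.122
gripper_force: 38.9
```

```bash
python3 - <<'E'
from h import *
s=st()
r=read_camera("side")["color"]; w=read_camera("wrist")["color"]
f=lambda im,x,y,ww,h,k:cv2.resize(cv2.cvtColor(im[y:y+h,x:x+ww],cv2.COLOR_RGB2BGR),(ww*k,h*k),interpolation=cv2.INTER_CUBIC)
cv2.imwrite("pics/w4.png",np.hstack([f(r,290,120,60,60,6),f(w,190,140,130,120,3)]))
E
```

```text
t 5.35 tcp [ 407.9 -230.5   76.4] yaw_y -41.28 F [-0.9  0.  -2.5] gap 0.122 grip 38.9 q [ 0.17  0.58  0.44  2.09 -0.46  0.56  0.22]
```

View pics/w4.png

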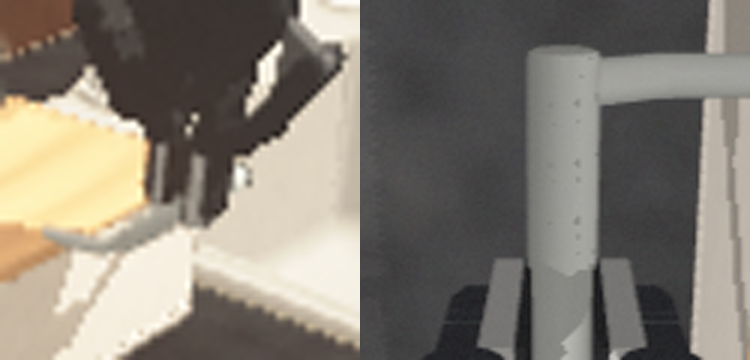

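Now it grips, but maybe only near the tips, so I'll regrip about 12 mm deeper.

Call:
step_arm:
  increments:
    - [[0,0,0,0,0,0,0.034],[0,0,0,0,0,0,0.034],[0,0,0,0,0,0.006,0.034],[0,0,0,0,0,0.006,0.034],[0,0,0,0,0,0,0.034],[0,0,0,0,0,0,0.004],[0,0,0,0,0,0,0.004],[0,0,0,0,0,0,0.004],[0,0,0,0,0,0,0.004]]
  force: 40

```text
clock: 6.35
tool_pos: [407.9, -230.3, 64.3]
eef_rot: [[0.66, 0.752, -0.0], [0.752, -0.66, -0.0], [-0.0, 0.0, -1.0]]
contact_force: [-0.3, -0.5, -2.1]
finger_gap: 0.125
gripper_force: 38.9
```

```bash
python3 - <<'E'
from h import *
s=st()
r,S=cal("side"); p=np.array(s["tool_pos"]); print(proj([p,p-[0,0,11],p+[0,0,8],p+[0,0,20]],S).round(1).tolist())
r=r["color"]; f=lambda im,x,y,ww,h,k:cv2.resize(cv2.cvtColor(im[y:y+h,x:x+ww],cv2.COLOR_RGB2BGR),(ww*k,h*k),interpolation=cv2.INTER_CUBIC)
cv2.imwrite("pics/w5.png",f(r,270,120,90,60,6))
E
```

```text
t 6.35 tcp [ 407.9 -230.3   64.3] yaw_y -41.28 F [-0.3 -0.5 -2.1] gap 0.125 grip 38.9 q [ 0.18  0.6   0.42  2.1  -0.48  0.53  0.23]
[[319.3, 166.3], [318.9, 169.7], [319.6, 163.7], [320.0, 159.9]]
```

View pics/w5.png

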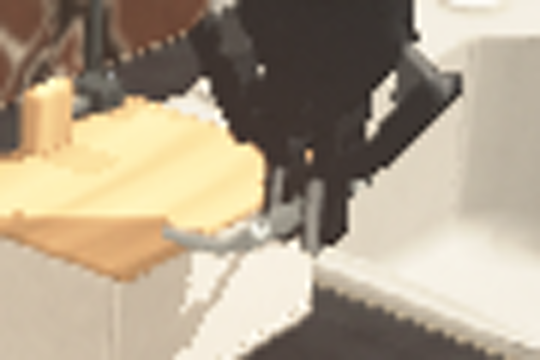

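Call:
step_arm:
  increments:
    - [[0,0,0,0,0.0018,-0.015,0.004],[0,0,0,0,0.0031,-0.0148,0.004],[0,0,0,0,0.0044,-0.0145,0.004],[0,0,0,0,0.0056,-0.0141,0.004],[0,0,0,0,0.0068,-0.0135,0.004],[0,0,0,0,0.008,-0.0129,0.004],[0,0,0,0,0.0091,-0.0121,0.004],[0,0,0,0,0.0101,-0.0113,0.004]]
  force: 40

```text
clock: 7.2
tool_pos: [443.6, -261.4, 172.2]
eef_rot: [[0.659, 0.752, -0.003], [0.752, -0.659, 0.002], [-0.0, -0.004, -1.0]]
contact_force: [0.7, -0.2, -4.2]
finger_gap: 0.126
gripper_force: 38.9
```

```bash
python3 - <<'E'
from h import *
s=st(); print("want z 64.3+108.2", 64.3+108.2)
E
```

```text
t 7.2 tcp [ 443.6 -261.4  172.2] yaw_y -41.23 F [ 0.7 -0.2 -4.2] gap 0.126 grip 38.9 q [ 0.12  0.5   0.55  1.87 -0.34  0.87  0.12]
want z 64.3+108.2 172.5
```

Call:
step_arm:
  increments:
    - [[0,0,0,0,0.011,-0.0104,0.004],[0,0,0,0,0.0119,-0.0094,0.004],[0,0,0,0,0.0127,-0.0083,0.004],[0,0,0,0,0.0133,-0.0072,0.004],[0,0,0,0,0.0139,-0.006,0.004],[0,0,0,0,0.0144,-0.0047,0.004],[0,0,0,0,0.0147,-0.0035,0.004],[0,0,0,0,0.015,-0.0022,0.004],[0,0,0,0,0.0151,-0.0008,0.004],[0,0,0,0,0.0151,0.0005,0.004]]
  force: 40

```text
clock: 8.2
tool_pos: [547.4, -352.3, 225.1]
eef_rot: [[0.659, 0.752, -0.001], [0.752, -0.659, 0.002], [0.001, -0.002, -1.0]]
contact_force: [-1.1, 1.1, 3.3]
finger_gap: 0.124
gripper_force: 42.1
```

Call:
step_arm:
  increments:
    - [[0,0,0,0,0,0,0.004],[0,0,0,0,0,0,0.004]]
  force: 60

```text
clock: 8.4
tool_pos: [547.5, -352.5, 225.2]
eef_rot: [[0.659, 0.752, -0.0], [0.752, -0.659, 0.001], [0.001, -0.001, -1.0]]
contact_force: [-0.6, 0.9, 5.2]
finger_gap: 0.119
gripper_force: 58.5
```

```bash
python3 - <<'E'
from h import *
s=st(); p=np.array(s["tool_pos"]); print("bar est",p+[0,0,37.7],"expect",pose([482.5,-297,np.radians(-41.33)],[[86,0,262]]))
b=[482.5,-297,np.radians(-41.33)]
out=[]
for c,(x,y,w,h,k) in (("side",(240,40,130,150,4)),):
    r,C=cal(c); im=cv2.cvtColor(r["color"],cv2.COLOR_RGB2BGR).copy()
    for P in ([86,-48,262],[86,48,262],[73,62,89],[73,-62,89],[72,85,224],[72,-85,224],[72,85,98]):
        u=proj(pose(b,[P]),C)[0]; print(P,u.round(1)); cv2.circle(im,tuple(int(round(v)) for v in u),1,(0,0,255),-1)
    cv2.imwrite("pics/up.png",cv2.resize(im[y:y+h,x:x+w],(w*k,h*k),interpolation=cv2.INTER_CUBIC))
E
```

```text
t 8.4 tcp [ 547.5 -352.5  225.2] yaw_y -41.25 F [-0.6  0.9  5.2] gap 0.119 grip 58.5 q [ 0.24  0.66  0.55  1.41 -0.35  1.17  0.11]
bar est [ 547.51497268 -352.4905385   262.86765592] expect [[ 547.07898708 -353.79396471  262.        ]]
[86, -48, 262] [280.5  80.7]
[86, 48, 262] [258.8  87.3]
[73, 62, 89] [258.7 148.2]
[73, -62, 89] [284.4 136.1]
[72, 85, 224] [253.7 105.1]
[72, -85, 224] [291.3  92. ]
[72, 85, 98] [253.8 147.8]
```

View pics/up.png

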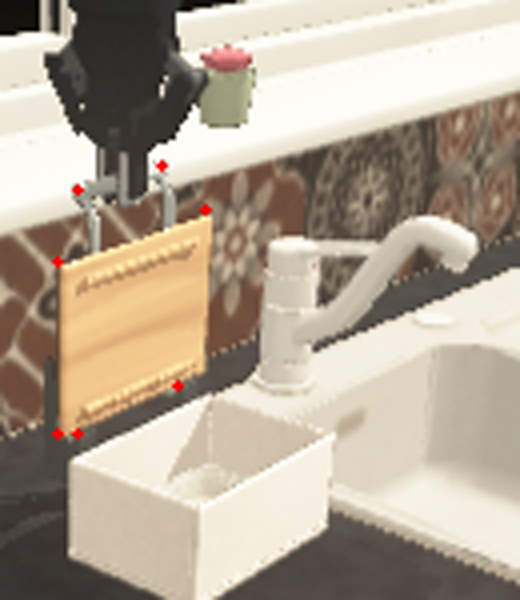

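Upright with its hooks still on the pins. Lift next.

Call:
step_arm:
  increments:
    - [[0,0,0,0,0,-0.01,0.004],[0,0,0,0,0,-0.015,0.004],[0,0,0,0,0,-0.015,0.004],[0,0,0,0,0,-0.015,0.004],[0,0,0,0,0,-0.015,0.004],[0,0,0,0,0,-0.01,0.004],[0,0,0,0,0,0,0.004],[0,0,0,0,0,0,0.004]]
  force: 60

```text
clock: 9.25
tool_pos: [547.4, -352.6, 303.7]
eef_rot: [[0.66, 0.752, -0.001], [0.752, -0.66, 0.001], [-0.0, -0.001, -1.0]]
contact_force: [0.1, 0.1, -3.3]
finger_gap: 0.113
gripper_force: 59.3
```

```bash
python3 - <<'E'
from h import *
s=st(); p0,R0=np.array(s["tool_pos"]),np.array(s["eef_rot"])
ry=np.degrees(1.0370386518716086); rz=[726.2,175.7,np.radians(ry)]
tgt=pose(rz,[[-311,0,0]])[0]; print("target",tgt,"yaw",ry-180)
yn=(ry-180)-np.degrees(np.arctan2(R0[1,1],R0[0,1])); N=14; print("turn/row",-yn/N)
g=least_squares(lambda v:(sim(p0,R0,[(N,[0,0,-yn/N,v[0],v[1],0])])[0]-tgt)[:2],[0.01,0.01],diff_step=1e-3).x
print("shift/row",g*1000, sim(p0,R0,[(N//2,[0,0,-yn/N,g[0],g[1],0])])[0])
# riser refine w/o occluded corner, view check of hanging lid
p=models.cut_out("lid","side"); print([(d["conf"],d["xy"]) for d in p])
E
```

```text
t 9.25 tcp [ 547.4 -352.6  303.7] yaw_y -41.27 F [ 0.1  0.1 -3.3] gap 0.113 grip 59.3 q [ 0.24  0.6   0.57  1.28 -0.32  1.35  0.08]
target [567.97193506 -92.04032096   0.        ] yaw -120.58206205582017
turn/row 5.665313279843153
shift/row [  5.72475635 -19.41119682] [ 510.69208295 -218.59080502  303.85266433]
[(0.94, [270.1, 119.2]), (0.71, [341.6, 222.0])]
```

Call:
step_arm:
  increments:
    - [[0,0,4,0.004,-0.014,0,0.004],[0,0,5.7,0.0057,-0.0194,0,0.004],[0,0,5.7,0.0057,-0.0194,0,0.004],[0,0,5.7,0.0057,-0.0194,0,0.004],[0,0,5.7,0.0057,-0.0194,0,0.004],[0,0,5.7,0.0057,-0.0194,0,0.004],[0,0,5.7,0.0057,-0.0194,0,0.004],[0,0,5.7,0.0057,-0.0194,0,0.004],[0,0,5.7,0.0057,-0.0194,0,0.004],[0,0,5.7,0.0057,-0.0194,0,0.004]]
  force: 60

```text
clock: 10.3
tool_pos: [522.1, -164.1, 303.7]
eef_rot: [[0.993, -0.118, -0.002], [-0.118, -0.993, 0.001], [-0.002, -0.001, -1.0]]
contact_force: [-0.5, 0.1, -4.1]
finger_gap: 0.118
gripper_force: 59.3
```

Call:
step_arm:
  increments:
    - [[0,0,5.7,0.0057,-0.0194,0,0.004],[0,0,5.7,0.0057,-0.0194,0,0.004],[0,0,5.7,0.0057,-0.0194,0,0.004],[0,0,5.7,0.0057,-0.0194,0,0.004],[0,0,0,0,0,0,0.004],[0,0,0,0,0,0,0.004]]
  force: 60

```text
clock: 10.9
tool_pos: [564.0, -96.6, 303.4]
eef_rot: [[0.873, -0.488, -0.003], [-0.488, -0.873, -0.001], [-0.002, 0.002, -1.0]]
contact_force: [-0.2, -0.6, -3.2]
finger_gap: 0.115
gripper_force: 59.3
```

```bash
python3 - <<'E'
from h import *
s=st(); print(need((568,-92,304),-120.58)[:2])
b=[0,0,0]
r,C=cal("side"); im=cv2.cvtColor(r["color"],cv2.COLOR_RGB2BGR).copy()
p=np.array(s["tool_pos"]); a=np.radians(-120.58+180) # riser x dir
bar=p+[0,0,37.7]
# lid frame upright: lid z = -riser x, lid x = down ; lid y = z x x
ez=-np.array([np.cos(a),np.sin(a),0]); ex=np.array([0,0,-1.]); ey=np.cross(ez,ex)
for P in ([-100,-48,27],[-100,48,27],[64,85,13],[64,-85,13],[-62,85,13],[-62,-85,13]):
    q=bar+ex*(P[0]+100)+ey*P[1]+ez*(P[2]-27); u=proj([q],C)[0]; print(P,q.round(),u.round(1)); cv2.circle(im,tuple(int(round(v)) for v in u),1,(0,0,255),-1)
x,y,w,h,k=110,30,200,290,2
top=cv2.cvtColor(read_camera("top")["color"],cv2.COLOR_RGB2BGR)[90:290,130:330]
cv2.imwrite("pics/hang.png",np.hstack([cv2.resize(im[y:y+h,x:x+w],(w*k,h*k)),np.pad(cv2.resize(top,(400,400)),((0,180),(0,0),(0,0)))]))
E
```

```text
t 10.9 tcp [564.  -96.6 303.4] yaw_y -119.22 F [-0.2 -0.6 -3.2] gap 0.115 grip 59.3 q [-0.43  0.56  0.97  1.52 -0.47  1.31 -1.49]
(array([ 1.20391369, -5.94489624, -0.58417458]), array([0.12532632, 0.12129624, 1.36425024]))
[-100, -48, 27] [523. -72. 341.] [287.1  80. ]
[-100, 48, 27] [ 605. -121.  341.] [247.2  74.5]
[64, 85, 13] [ 644. -128.  177.] [231.9 143.6]
[64, -85, 13] [498. -41. 177.] [295.9 159.4]
[-62, 85, 13] [ 644. -128.  303.] [229.9  91.3]
[-62, -85, 13] [498. -41. 303.] [299.6 103. ]
```

View pics/hang.png

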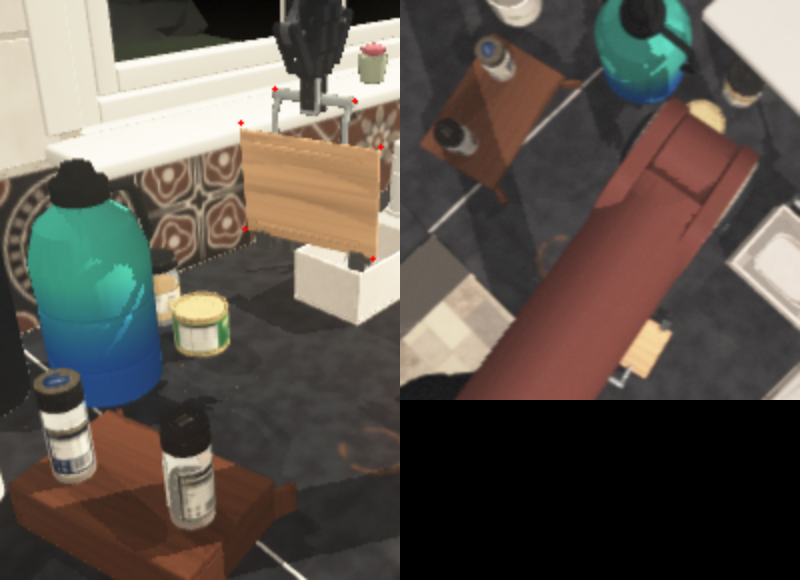

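Call:
step_arm:
  increments:
    - [[0,0,1.4,0.001,-0.006,0.008,0.004],[0,0,0,0,0,0.018,0.004],[0,0,0,0,0,0.018,0.004],[0,0,0,0,0,0.018,0.004],[0,0,0,0,0,0.018,0.004],[0,0,0,0,0,0.018,0.004],[0,0,0,0,0,0.018,0.004],[0,0,0,0,0,0.018,0.004],[0,0,0,0,0,0.012,0.004],[0,0,0,0,0,0,0.004]]
  force: 60

```text
clock: 12.0
tool_pos: [567.2, -91.6, 156.6]
eef_rot: [[0.859, -0.512, -0.004], [-0.512, -0.859, 0.001], [-0.004, 0.001, -1.0]]
contact_force: [-1.0, -0.8, -4.1]
finger_gap: 0.118
gripper_force: 59.2
```

Call:
step_arm:
  increments:
    - [[0,0,0,0,0,0.005,0.004],[0,0,0,0,0,0.002,0.004],[0,0,0,0,0,0,0.004]]

```text
clock: 12.3
tool_pos: [568.7, -92.2, 151.8]
eef_rot: [[0.859, -0.512, 0.001], [-0.512, -0.859, 0.0], [0.001, -0.0, -1.0]]
contact_force: [-0.0, 0.2, -5.0]
finger_gap: 0.115
gripper_force: 59.3
```

Call:
step_arm:
  increments:
    - [[0,0,0,0,0,0.002,0.004],[0,0,0,0,0,0.002,0.004],[0,0,0,0,0,0,0.004]]

```text
clock: 12.6
tool_pos: [568.8, -92.4, 148.4]
eef_rot: [[0.859, -0.512, 0.001], [-0.512, -0.859, 0.0], [0.001, -0.001, -1.0]]
contact_force: [-2.1, 0.5, 0.7]
finger_gap: 0.118
gripper_force: 59.8
```

Call:
step_arm:
  increments:
    - [[0,0,0,0,-0.016,-0.001,0.004],[0,0,0,0,-0.016,0,0.004],[0,0,0,0,-0.016,0.0014,0.004],[0,0,0,0,-0.0157,0.0028,0.004],[0,0,0,0,-0.0155,0.0041,0.004],[0,0,0,0,-0.0151,0.0055,0.004]]

```text
clock: 13.2
tool_pos: [620.9, -7.1, 138.7]
eef_rot: [[0.861, -0.508, 0.008], [-0.508, -0.861, 0.004], [0.005, -0.007, -1.0]]
contact_force: [-1.8, 5.3, 13.6]
finger_gap: 0.116
gripper_force: 64.4
```

```bash
python3 - <<'E'
from h import *
s=st(); rz=[726.2,175.7,1.03704]
p=np.array(s["tool_pos"]); d=p-[726.2,175.7,0]; c,sn=np.cos(rz[2]),np.sin(rz[2]); print("riser xy",d[0]*c+d[1]*sn,-d[0]*sn+d[1]*c)
r,C=cal("side"); im=cv2.cvtColor(r["color"],cv2.COLOR_RGB2BGR)
cv2.imwrite("pics/tilt.png",cv2.resize(im[80:260,150:340],(570,540)))
E
```

```text
t 13.2 tcp [620.9  -7.1 138.7] yaw_y -120.52 F [-1.8  5.3 13.6] gap 0.116 grip 64.4 q [-0.49  0.78  0.85  1.63 -0.67  1.04 -1.54]
riser xy -210.93875118034288 -2.3434965754375696
```

View pics/tilt.png

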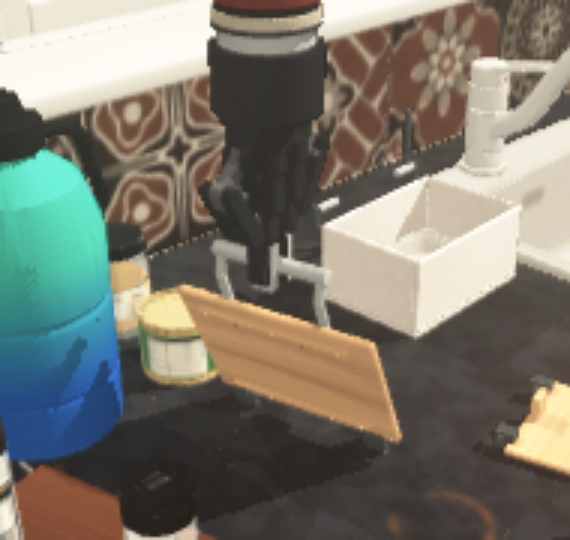

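Call:
step_arm:
  increments:
    - [[0,0,0,0,-0.0145,0.0047,0.004],[0,0,0,0,-0.0138,0.0071,0.004],[0,0,0,0,-0.0132,0.0091,0.004],[0,0,0,0,-0.0122,0.0103,0.004],[0,0,0,0,-0.0114,0.0114,0.004],[0,0,0,0,-0.0103,0.0122,0.004]]

```text
clock: 13.85
tool_pos: [660.7, 60.9, 82.3]
eef_rot: [[0.863, -0.505, 0.01], [-0.505, -0.863, 0.006], [0.006, -0.01, -1.0]]
contact_force: [2.9, 5.5, 8.3]
finger_gap: 0.113
gripper_force: 67.9
```

Call:
step_arm:
  increments:
    - [[0,0,0,0,-0.0091,0.0132,0.004],[0,0,0,0,-0.0081,0.0138,0.004],[0,0,0,0,-0.0067,0.0145,0.004],[0,0,0,0,-0.0055,0.0151,0.004],[0,0,0,0,-0.004,0.0125,0.004],[0,0,0,0,0,0,0.004]]

```text
clock: 14.45
tool_pos: [670.9, 82.6, 7.9]
eef_rot: [[0.86, -0.511, -0.004], [-0.511, -0.86, -0.001], [-0.003, 0.003, -1.0]]
contact_force: [0.5, 2.1, 1.3]
finger_gap: 0.112
gripper_force: 71.2
```

```bash
python3 - <<'E'
from h import *
s=st(); rz=[726.2,175.7,1.03704]
p=np.array(s["tool_pos"]); d=p-[726.2,175.7,0]; c,sn=np.cos(rz[2]),np.sin(rz[2]); print("riser xy",d[0]*c+d[1]*sn,-d[0]*sn+d[1]*c)
E
```

```text
t 14.45 tcp [670.9  82.6   7.9] yaw_y -120.72 F [0.5 2.1 1.3] gap 0.112 grip 71.2 q [-0.54  1.01  0.75  1.53 -0.8   0.94 -1.64]
riser xy -108.30081505472346 0.22611912996561756
```

Call:
step_arm:
  increments:
    - [[0,0,0,0,0,0.006,0.004],[0,0,0,0,0,0.005,0.004],[0,0,0,0,0,0.003,0.004],[0,0,0,0,0,0,0.004]]
  force: 40

```text
clock: 14.85
tool_pos: [672.1, 81.7, -3.5]
eef_rot: [[0.859, -0.512, -0.001], [-0.512, -0.859, -0.001], [-0.0, 0.001, -1.0]]
contact_force: [1.3, 1.2, -0.1]
finger_gap: 0.117
gripper_force: 72.1
```

```bash
python3 - <<'E'
from h import *
s=st(); 
r,C=cal("side"); im=cv2.cvtColor(r["color"],cv2.COLOR_RGB2BGR)
w=cv2.cvtColor(read_camera("wrist")["color"],cv2.COLOR_RGB2BGR)
cv2.imwrite("pics/lay.png",np.hstack([cv2.resize(im[150:300,160:300],(420,450)),cv2.resize(w,(380,285))[:,:,:] if 0 else np.pad(cv2.resize(w,(380,285)),((0,165),(0,0),(0,0)))]))
E
```

```text
t 14.85 tcp [672.1  81.7  -3.5] yaw_y -120.81 F [ 1.3  1.2 -0.1] gap 0.117 grip 72.1 q [-0.53  1.02  0.74  1.53 -0.81  0.92 -1.63]
```

View pics/lay.png

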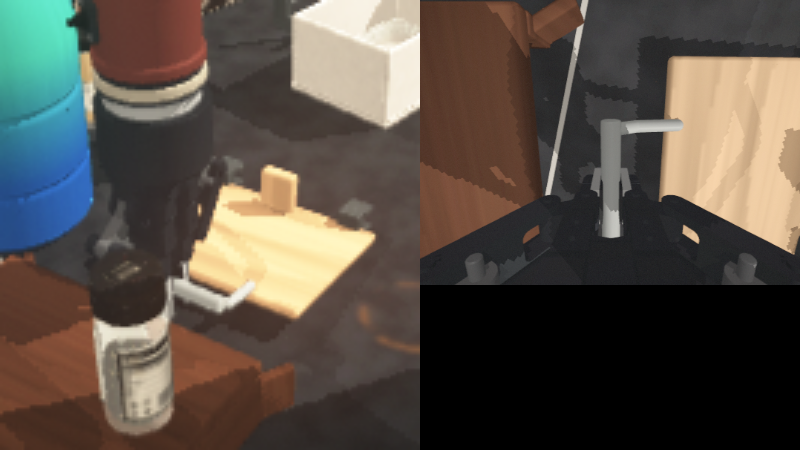

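I've gone over the ten-picture limit (12 viewed), so I'll view no more and work from numbers only. The last picture shows the lid right way up, almost flat, in front of the mouth. I'll lower the last few mm.

Call:
step_arm:
  increments:
    - [[0,0,0,0,0,0.003,0.004],[0,0,0,0,0,0.002,0.004],[0,0,0,0,0,0,0.004]]
  force: 40

```text
clock: 15.25
tool_pos: [672.9, 82.6, -8.1]
eef_rot: [[0.859, -0.511, 0.001], [-0.511, -0.859, 0.0], [0.001, -0.001, -1.0]]
contact_force: [0.8, 2.6, 2.0]
finger_gap: 0.121
gripper_force: 72.3
```

Call:
step_arm:
  increments:
    - [[0,0,0,0,0,0.0015,0.004],[0,0,0,0,0,0,0.004],[0,0,0,0,0,0,0.004]]
  force: 40

```text
clock: 15.55
tool_pos: [672.9, 82.8, -9.5]
eef_rot: [[0.86, -0.511, 0.001], [-0.511, -0.86, 0.0], [0.001, -0.001, -1.0]]
contact_force: [1.4, 3.3, 3.0]
finger_gap: 0.117
gripper_force: 72.3
```

Call:
step_arm:
  increments:
    - [[0,0,0,0,0,0,0.012],[0,0,0,0,0,0,0.016],[0,0,0,0,0,0,0.028],[0,0,0,0,0,0,0.028],[0,0,0,0,0,-0.015,0.028],[0,0,0,0,0,-0.04,0.028],[0,0,0,0,0,-0.05,0.028],[0,0,0,0,0,-0.05,0.028],[0,0,0,0,0,-0.03,0.034]]

```text
clock: 16.45
tool_pos: [674.0, 80.8, 181.5]
eef_rot: [[0.859, -0.512, 0.007], [-0.512, -0.859, -0.001], [0.007, -0.003, -1.0]]
contact_force: [0.1, -0.4, -0.3]
finger_gap: 0.397
gripper_force: 0.0
```

```bash
python3 - <<'E'
from h import *
s=st()
W=cal("wrist")[1]
for c in ("wrist","side","top"):
    C=cal(c)[1]
    for d in models.cut_out("lid",c):
        m=d["pixels"].astype(np.uint8); cn=max(cv2.findContours(m,0,2)[0],key=cv2.contourArea)
        print(c,round(d["conf"],2),np.round(d["xy"]),m.sum(),"ray z13",ray(d["xy"],C,13).round(),cv2.minAreaRect(cn))
b=[0,0,0]; lz=[*(np.array([726.2,175.7])+np.array([np.cos(1.037),np.sin(1.037)])*(-207)),1.03704+np.pi]
for n,P in (("bar+",[-100,48,27]),("bar-",[-100,-48,27]),("p-62+",[-62,85,13]),("p-62-",[-62,-85,13]),("p64+",[64,85,13]),("p64-",[64,-85,13]),("rib",[53,0,46])): print(n,pose(lz,[P])[0].round(),proj(pose(lz,[P]),W)[0].round(),proj(pose(lz,[P]),cal("side")[1])[0].round())
for c in ("wrist","side"): cv2.imwrite(f"pics/rel_{c}.png",cv2.cvtColor(read_camera(c)["color"],cv2.COLOR_RGB2BGR))
E
```

```text
t 16.45 tcp [674.   80.8 181.5] yaw_y -120.82 F [ 0.1 -0.4 -0.3] gap 0.397 grip 0.0 q [-0.58  0.82  0.88  1.39 -0.65  1.21 -1.75]
wrist 0.88 [339. 172.] 16180 ray z13 [631.  -6.  13.] ((335.5, 176.0), (138.0, 167.0), 90.0)
wrist 0.83 [466. 299.] 1408 ray z13 [388. -76.  13.] ((454.1911315917969, 287.01470947265625), (78.54634857177734, 38.24418258666992), 30.963756561279297)
side 0.74 [240. 229.] 2943 ray z13 [622.  -6.  13.] ((244.00003051757812, 229.00001525878906), (62.22539520263672, 72.12489318847656), 45.0)
side 0.63 [179. 288.] 7106 ray z13 [732. 182.  13.] ((184.1624755859375, 280.3983154296875), (130.73585510253906, 85.42170715332031), 29.1480712890625)
side 0.59 [345. 221.] 1215 ray z13 [369. -38.  13.] ((344.3500061035156, 224.45001220703125), (57.237220764160156, 29.09295082092285), 18.434947967529297)
top 0.97 [240. 258.] 1065 ray z13 [377. -28.  13.] ((242.31549072265625, 258.5046081542969), (36.35457992553711, 34.67185974121094), 30.5792236328125)
top 0.6 [235. 179.] 2144 ray z13 [626.  -8.  13.] ((234.6179656982422, 182.01123046875), (44.51991271972656, 53.21189498901367), 32.0053825378418)
bar+ [713.  59.  27.] [256. 139.] [198. 242.]
bar- [630. 108.  27.] [257. 221.] [234. 257.]
p-62+ [726.   8.  13.] [290. 105.] [196. 232.]
p-62- [579.  94.  13.] [287. 244.] [259. 257.]
p64+ [ 661. -101.   13.] [403. 104.] [227. 207.]
p64- [515. -14.  13.] [386. 244.] [286. 227.]
rib [594. -48.  46.] [398. 185.] [253. 207.]
```

```bash
python3 - <<'E'
from h import *
from scipy.ndimage import label
C=cal("wrist")[1]; S=cal("side")[1]
d=models.cut_out("lid","wrist")[0]["pixels"]
# mask edges: fit plate outline in world at z=13 from mask pixels
ys,xs=np.nonzero(d)
for r in (115,125,150,165,180,195,210,230): 
    c=np.nonzero(d[r])[0]; print(r,c.min(),c.max(),len(c),end=" | ")
print()
for c in (300,320,340,360,380): 
    r=np.nonzero(d[:,c])[0]; print(c,r.min(),r.max(),end=" | ")
print()
# refit riser without occluded corners; also from wrist-free data
t=lambda x,y:np.array([130+(x-400)/4-.4,100+y/4-.4]); s=lambda x,y:np.array([110+(x-400)/2-.3,215+(y-300)/2-.3])
T=cal("top")[1]
R=[(T,[67.5,106,52],t(440,248)),(T,[-67.5,-106,52],t(728,110)),(S,[67.5,106,52],s(587,512)),(S,[-67.5,106,52],s(677,408)),(S,[67.5,-106,52],s(412,415))]
f=fit(R,[726,175,1.03]); print(f.x,np.degrees(f.x[2]),f.fun.round(1))
print(need((594,-48,110),-120.6)[:2])
E
```

```text
Traceback (most recent call last):
ValueError: zero-size array to reduction operation minimum which has no identity
```

```bash
python3 - <<'E'
from h import *
C=cal("wrist")[1]; S=cal("side")[1]; T=cal("top")[1]
D=[x for x in models.cut_out("lid","wrist") if x["pixels"].sum()>8000]
if D:
    d=D[0]["pixels"]
    for r in range(95,250,15):
        c=np.nonzero(d[r])[0]; print(r,(c.min(),c.max(),len(c)) if len(c) else None,end=" | ")
    print()
    for c in range(250,420,15):
        r=np.nonzero(d[:,c])[0]; print(c,(r.min(),r.max()) if len(r) else None,end=" | ")
    print()
t=lambda x,y:np.array([130+(x-400)/4-.4,100+y/4-.4]); s=lambda x,y:np.array([110+(x-400)/2-.3,215+(y-300)/2-.3])
R=[(T,[67.5,106,52],t(440,248)),(T,[-67.5,-106,52],t(728,110)),(S,[67.5,106,52],s(587,512)),(S,[-67.5,106,52],s(677,408)),(S,[67.5,-106,52],s(412,415))]
f=fit(R,[726,175,1.03]); print(f.x,np.degrees(f.x[2]),f.fun.round(1))
print(need((594,-48,110),-120.6)[:2])
E
```

```text
95 (np.int64(98), np.int64(216), 119) | 110 (np.int64(141), np.int64(214), 74) | 125 (np.int64(145), np.int64(216), 72) | 140 (np.int64(137), np.int64(216), 80) | 155 (np.int64(86), np.int64(216), 131) | 170 (np.int64(88), np.int64(217), 130) | 185 (np.int64(90), np.int64(218), 129) | 200 (np.int64(92), np.int64(217), 126) | 215 (np.int64(94), np.int64(218), 125) | 230 (np.int64(97), np.int64(209), 95) | 245 (np.int64(99), np.int64(193), 47) | 
250 None | 265 None | 280 None | 295 None | 310 None | 325 None | 340 None | 355 None | 370 None | 385 None | 400 None | 415 None | 
[725.90132226 175.70731767   1.03578968] 59.34637717862535 [-0.5  1.2  0.5  0.9  0.2 -0.5 -0.2  0.7 -2.7 -0.3]
(array([ -0.67828244, 152.13081378,  65.33397527]), array([-0.00038964,  0.00155015, -0.16169487]))
```

```bash
python3 - <<'E'
from h import *
C=cal("wrist")[1]
h=cv2.cvtColor(cv2.imread("pics/rel_wrist.png"),cv2.COLOR_BGR2HSV)
m=((h[...,0]>8)&(h[...,0]<28)&(h[...,1]>35)&(h[...,2]>140)).astype(np.uint8)
n,l,st_,ce=cv2.connectedComponentsWithStats(m); i=1+st_[1:,4].argmax(); d=l==i; print(st_[i],ce[i])
for r in range(95,265,15):
    c=np.nonzero(d[r])[0]; print(r,(int(c.min()),int(c.max()),len(c)) if len(c) else None,end=" | ")
print()
for c in range(270,425,15):
    r=np.nonzero(d[:,c])[0]; print(c,(int(r.min()),int(r.max()),len(r)) if len(r) else None,end=" | ")
print()
# riser colour mask right edge (mouth) 
h0,s0,v0=h[200,150]; print("riser hsv",h[200,150],h[170,340])
E
```

```text
[  287   101   120   142 14865] [343.66525395 168.98654558]
95 None | 110 (290, 401, 112) | 125 (290, 395, 106) | 140 (299, 399, 101) | 155 (289, 397, 109) | 170 (289, 406, 118) | 185 (288, 404, 116) | 200 (288, 392, 105) | 215 (287, 389, 103) | 230 (287, 382, 82) | 245 None | 260 None | 
270 None | 285 None | 300 (102, 227, 126) | 315 (102, 238, 137) | 330 (101, 242, 142) | 345 (101, 242, 142) | 360 (101, 242, 142) | 375 (101, 242, 142) | 390 (101, 211, 108) | 405 (169, 183, 15) | 420 None | 
riser hsv [ 10 126 125] [ 16  84 218]
```

Call:
step_arm:
  increments:
    - [[0,0,0,0.001,0.04,0.01,0.04],[0,0,0,0.001,0.04,0.02,0.04],[0,0,0,0.001,0.04,0.02,0.04],[0,0,0,0,0.032,0.015,0.04],[0,0,0,0,0,0,0.04],[0,0,0,0,0,0,0.04]]

```text
clock: 18.25
tool_pos: [597.2, -50.3, 110.4]
eef_rot: [[0.858, -0.513, 0.0], [-0.513, -0.858, 0.0], [-0.0, -0.0, -1.0]]
contact_force: [-0.0, 0.4, -0.6]
finger_gap: 0.468
gripper_force: 0.0
```

```bash
python3 - <<'E'
from h import *
s=st(); print(need((594+3,-48-1.8,110),-120.6)[:2])
r,C=cal("wrist"); im=cv2.cvtColor(r["color"],cv2.COLOR_RGB2BGR); cv2.imwrite("pics/rib.png",im)
h=cv2.cvtColor(im,cv2.COLOR_BGR2HSV)
m=((h[...,0]>8)&(h[...,0]<28)&(h[...,1]>35)&(h[...,2]>140)).astype(np.uint8)
n,l,st_,ce=cv2.connectedComponentsWithStats(m); i=1+st_[1:,4].argmax(); d=l==i; print(st_[i],ce[i])
for rr in range(int(st_[i][1])+4,int(st_[i][1]+st_[i][3]),10):
    c=np.nonzero(d[rr])[0]; print(rr,(int(c.min()),int(c.max()),len(c)),end=" | ")
print()
lz=[*(np.array([726.2,175.7])+np.array([np.cos(1.037),np.sin(1.037)])*(-207)+np.array([3,-1.8])),1.03704+np.pi]
for n,P in (("p-62+",[-62,85,13]),("p64+",[64,85,13]),("p64 0",[64,50,13]),("rib-",[47,15,46]),("rib+",[59,15,46]),("rib-",[47,-15,46]),("rib+",[59,-15,46]),("hook",[82,72,25]),("hook",[82,52,25])): print(n,proj(pose(lz,[P]),C)[0].round(1))
E
```

```text
t 18.25 tcp [597.2 -50.3 110.4] yaw_y -120.87 F [-0.   0.4 -0.6] gap 0.468 grip 0.0 q [-0.42  0.79  0.82  1.71 -0.69  0.96 -1.44]
(array([-0.45660256, -0.35554131,  0.42378585]), array([-0.02552929,  0.00781879, -0.27139387]))
[  128   100   141   173 20479] [201.90404805 178.53767274]
104 (128, 267, 140) | 114 (129, 267, 139) | 124 (130, 260, 131) | 134 (131, 260, 130) | 144 (132, 268, 137) | 154 (140, 268, 129) | 164 (135, 268, 134) | 174 (136, 268, 133) | 184 (137, 268, 132) | 194 (138, 268, 131) | 204 (139, 268, 130) | 214 (141, 268, 128) | 224 (142, 268, 127) | 234 (152, 267, 100) | 244 (144, 261, 87) | 254 (145, 260, 78) | 264 (146, 261, 65) | 
p-62+ [125.1  96.3]
p64+ [269.6  95.7]
p64 0 [269.3 136.6]
rib- [250.  182.5]
rib+ [264.6 182.4]
rib- [250.4 216.9]
rib+ [264.5 216.9]
hook [291.4 110.7]
hook [290.8 135. ]
```

```bash
python3 - <<'E'
import cv2,numpy as np
im=cv2.imread("pics/rib.png"); h=cv2.cvtColor(im,cv2.COLOR_BGR2HSV)
for r in (120,140,150,160,170,180,190,200): print(r,[tuple(map(int,h[r,c])) for c in range(225,300,8)])
E
```

```text
120 [(16, 77, 249), (16, 77, 249), (16, 78, 238), (16, 79, 239), (15, 92, 183), (60, 4, 114), (50, 7, 116), (60, 6, 119), (66, 10, 126), (0, 0, 69)]
140 [(17, 76, 249), (16, 75, 250), (16, 79, 240), (16, 80, 238), (16, 81, 233), (16, 85, 212), (150, 4, 67), (0, 0, 68), (165, 7, 75), (0, 3, 76)]
150 [(16, 76, 248), (16, 77, 250), (16, 80, 240), (16, 80, 239), (17, 81, 233), (16, 85, 212), (0, 11, 68), (150, 4, 69), (90, 7, 70), (0, 11, 72)]
160 [(16, 89, 198), (16, 88, 201), (16, 79, 238), (16, 80, 238), (16, 80, 234), (16, 81, 227), (15, 8, 67), (0, 0, 71), (170, 10, 73), (168, 17, 75)]
170 [(15, 90, 199), (15, 86, 202), (16, 89, 194), (15, 89, 189), (17, 80, 235), (16, 82, 228), (0, 3, 82), (15, 6, 80), (15, 6, 83), (143, 13, 76)]
180 [(16, 89, 198), (17, 87, 202), (16, 89, 197), (16, 91, 188), (15, 90, 181), (16, 83, 228), (15, 7, 78), (15, 13, 79), (150, 3, 77), (150, 3, 76)]
190 [(16, 77, 247), (16, 90, 201), (16, 90, 196), (15, 94, 169), (17, 76, 251), (16, 80, 229), (160, 10, 74), (10, 10, 74), (160, 10, 77), (40, 10, 79)]
200 [(16, 77, 247), (16, 75, 250), (16, 77, 246), (15, 95, 159), (17, 75, 255), (16, 82, 229), (120, 3, 81), (174, 17, 74), (0, 3, 75), (15, 6, 80)]
```

Call:
step_arm:
  increments:
    - [[0,0,-0.27,0,0,0.04,0.034],[0,0,0,0,0,0.035,0.034],[0,0,0,0,0,0.02,0.034],[0,0,0,0,0,0.008,0.034],[0,0,0,0,0,0,0.034],[0,0,0,0,0,0,0.004],[0,0,0,0,0,0,0.004],[0,0,0,0,0,0,0.004],[0,0,0,0,0,0,0.004]]
  force: 40

```text
clock: 19.2
tool_pos: [598.7, -50.1, 9.0]
eef_rot: [[0.862, -0.507, 0.003], [-0.507, -0.862, -0.0], [0.003, -0.001, -1.0]]
contact_force: [-0.1, 1.6, 5.9]
finger_gap: 0.129
gripper_force: 42.1
```

```bash
python3 - <<'E'
from h import *
s=st(); T=cal("top")[1]; S=cal("side")[1]
a=1.0365; c,sn=np.cos(a),np.sin(a)
rf=lambda P:(np.round([(P[0]-726)*c+(P[1]-175.7)*sn,-(P[0]-726)*sn+(P[1]-175.7)*c]))
print("pepper",rf(ray((153,157),T,150)),"side base",rf(ray((206,290),S,55)),"salt",rf(ray((178,119),T,150)),rf(ray((148,268),S,55)))
print("tcp riser",rf(s["tool_pos"]))
E
```

```text
t 19.2 tcp [598.7 -50.1   9. ] yaw_y -120.48 F [-0.1  1.6  5.9] gap 0.129 grip 42.1 q [-0.36  0.91  0.71  1.77 -0.82  0.78 -1.33]
pepper [ 9. 69.] side base [16. 72.] salt [  7. -62.] [ 28. -55.]
tcp riser [-259.   -5.]
```

Call:
step_arm:
  increments:
    - [[0,0,0,-0.001,-0.006,-0.0015,0.004],[0,0,0,-0.001,-0.012,0,0.004],[0,0,0,-0.0015,-0.012,0,0.004],[0,0,0,0,-0.012,0,0.004],[0,0,0,0,-0.012,0,0.004],[0,0,0,0,-0.012,0,0.004],[0,0,0,0,-0.012,0,0.004],[0,0,0,0,-0.012,0,0.004]]
  force: 40

```text
clock: 20.1
tool_pos: [640.3, 29.9, 9.0]
eef_rot: [[0.862, -0.507, -0.0], [-0.507, -0.862, -0.001], [0.0, 0.001, -1.0]]
contact_force: [-2.0, -3.8, 4.2]
finger_gap: 0.125
gripper_force: 41.8
```

```bash
cat >> h.py <<'E'
def rs():
    s=st(); a=1.0365; c,sn=np.cos(a),np.sin(a); P=s["tool_pos"]; F=s["contact_force"]
    print("riser xy",np.round([(P[0]-726)*c+(P[1]-175.7)*sn,-(P[0]-726)*sn+(P[1]-175.7)*c],1),"F riser",np.round([F[0]*c+F[1]*sn,-F[0]*sn+F[1]*c],1))
E
python3 -c "
from h import *
rs()"
```

```text
t 20.1 tcp [640.3  29.9   9. ] yaw_y -120.5 F [-2.  -3.8  4.2] gap 0.125 grip 41.8 q [-0.48  0.96  0.73  1.64 -0.8   0.86 -1.51]
riser xy [-169.1   -0.5] F riser [-4.3 -0.2]
```

Call:
step_arm:
  increments:
    - [[0,0,0,0,-0.012,0,0.004],[0,0,0,0,-0.012,0,0.004],[0,0,0,0,-0.012,0,0.004],[0,0,0,0,-0.012,0,0.004],[0,0,0,0,-0.006,0,0.004],[0,0,0,0,0,0,0.004]]

```text
clock: 20.7
tool_pos: [668.5, 78.3, 9.0]
eef_rot: [[0.863, -0.506, 0.001], [-0.506, -0.863, 0.001], [0.001, -0.002, -1.0]]
contact_force: [-0.6, -2.5, 3.8]
finger_gap: 0.132
gripper_force: 41.9
```

```bash
python3 -c "
from h import *
rs()"
```

```text
t 20.7 tcp [668.5  78.3   9. ] yaw_y -120.38 F [-0.6 -2.5  3.8] gap 0.132 grip 41.9 q [-0.53  1.    0.75  1.54 -0.8   0.92 -1.62]
riser xy [-1.13e+02 -1.00e-01] F riser [-2.5 -0.7]
```

Now small steps until it touches the back wall.

Call:
step_arm:
  increments:
    - [[0,0,0,0,-0.003,0,0.004],[0,0,0,0,-0.003,0,0.004],[0,0,0,0,-0.002,0,0.004],[0,0,0,0,0,0,0.004]]

```text
clock: 21.1
tool_pos: [671.6, 83.3, 9.0]
eef_rot: [[0.862, -0.507, -0.0], [-0.507, -0.862, -0.0], [-0.0, 0.0, -1.0]]
contact_force: [-1.6, -3.4, 4.8]
finger_gap: 0.124
gripper_force: 42.0
```

```bash
python3 -c "
from h import *
rs()"
```

```text
t 21.1 tcp [671.6  83.3   9. ] yaw_y -120.49 F [-1.6 -3.4  4.8] gap 0.124 grip 42.0 q [-0.54  1.    0.75  1.53 -0.8   0.93 -1.63]
riser xy [-107.3   -0.2] F riser [-3.7 -0.3]
```

Call:
step_arm:
  increments:
    - [[0,0,0,0,-0.002,0,0.004],[0,0,0,0,0,0,0.004]]

```text
clock: 21.3
tool_pos: [672.5, 84.8, 9.0]
eef_rot: [[0.862, -0.507, -0.0], [-0.507, -0.862, -0.0], [-0.0, 0.0, -1.0]]
contact_force: [-2.0, -3.8, 4.6]
finger_gap: 0.128
gripper_force: 42.0
```

```bash
python3 -c "
from h import *
rs()"
```

```text
t 21.3 tcp [672.5  84.8   9. ] yaw_y -120.5 F [-2.  -3.8  4.6] gap 0.128 grip 42.0 q [-0.54  1.01  0.75  1.53 -0.8   0.93 -1.63]
riser xy [-105.5   -0.3] F riser [-4.3 -0.2]
```

Call:
step_arm:
  increments:
    - [[0,0,0,0,-0.002,0,0.004],[0,0,0,0,0,0,0.004]]

```text
clock: 21.5
tool_pos: [673.5, 86.5, 9.0]
eef_rot: [[0.862, -0.508, -0.0], [-0.508, -0.862, -0.0], [-0.0, 0.001, -1.0]]
contact_force: [-3.3, -3.5, 5.0]
finger_gap: 0.131
gripper_force: 42.0
```

Call:
step_arm:
  increments:
    - [[0,0,0,0,-0.002,0,0.004],[0,0,0,0,0,0,0.004]]

```text
clock: 21.7
tool_pos: [674.0, 87.3, 9.1]
eef_rot: [[0.861, -0.508, -0.001], [-0.508, -0.861, -0.001], [-0.0, 0.002, -1.0]]
contact_force: [-2.5, -6.1, 7.0]
finger_gap: 0.129
gripper_force: 42.0
```

```bash
python3 -c "
from h import *
rs()"
```

```text
t 21.7 tcp [674.   87.3   9.1] yaw_y -120.53 F [-2.5 -6.1  7. ] gap 0.129 grip 42.0 q [-0.54  1.01  0.75  1.52 -0.79  0.94 -1.64]
riser xy [-102.5   -0.3] F riser [-6.5 -0.9]
```

Call:
step_arm:
  increments:
    - [[0,0,0,0,-0.002,0,0.004],[0,0,0,0,0,0,0.004]]

```text
clock: 21.9
tool_pos: [673.9, 87.3, 9.0]
eef_rot: [[0.861, -0.509, -0.004], [-0.509, -0.861, -0.004], [-0.001, 0.005, -1.0]]
contact_force: [-4.8, -6.8, 6.4]
finger_gap: 0.13
gripper_force: 42.2
```

Call:
step_arm:
  increments:
    - [[0,0,0,0,-0.002,0,0.004],[0,0,0,0,0,0,0.004]]

```text
clock: 22.1
tool_pos: [673.9, 87.3, 9.0]
eef_rot: [[0.86, -0.51, -0.006], [-0.51, -0.86, -0.006], [-0.002, 0.008, -1.0]]
contact_force: [-7.4, -9.0, 6.7]
finger_gap: 0.13
gripper_force: 42.4
```

```bash
python3 -c "
from h import *
rs()"
```

```text
t 22.1 tcp [673.9  87.3   9. ] yaw_y -120.65 F [-7.4 -9.   6.7] gap 0.13 grip 42.4 q [-0.54  1.01  0.75  1.51 -0.79  0.95 -1.65]
riser xy [-102.6   -0.2] F riser [-11.5   1.8]
```

Call:
step_arm:
  increments:
    - [[0,0,0,0,0.0035,0,0.004],[0,0,0,0,0,0,0.004],[0,0,0,0,0,-0.0015,0.016],[0,0,0,0,0,0,0.028],[0,0,0,0,0,0,0.028],[0,0,0,0,0,-0.02,0.028],[0,0,0,0,0,-0.04,0.028],[0,0,0,0,0.02,-0.045,0.028],[0,0,0,0,0.03,-0.03,0.034],[0,0,0,0,0,0,0.034]]

```text
clock: 23.1
tool_pos: [651.0, 40.0, 151.7]
eef_rot: [[0.858, -0.513, 0.01], [-0.513, -0.858, -0.003], [0.01, -0.003, -1.0]]
contact_force: [-0.3, -0.8, 0.4]
finger_gap: 0.398
gripper_force: 0.0
```

```bash
python3 - <<'E'
from h import *
rs(); r,C=cal("wrist"); im=cv2.cvtColor(r["color"],cv2.COLOR_RGB2BGR); cv2.imwrite("pics/fin.png",im)
h=cv2.cvtColor(im,cv2.COLOR_BGR2HSV)
m=((h[...,0]>8)&(h[...,0]<28)&(h[...,1]>35)&(h[...,1]<110)&(h[...,2]>140)).astype(np.uint8)
n,l,s_,ce=cv2.connectedComponentsWithStats(m); i=1+s_[1:,4].argmax(); d=l==i; print(s_[i],ce[i])
for rr in range(int(s_[i][1])+4,int(s_[i][1]+s_[i][3]),12):
    c=np.nonzero(d[rr])[0]; print(rr,(int(c.min()),int(c.max()),len(c)),end=" | ")
print()
a=1.0365; lz=[*(np.array([726,175.7])+np.array([np.cos(a),np.sin(a)])*(49.5-100)),a+np.pi]
for n,P in (("p64+",[64,85,13]),("p64-",[64,-85,13]),("rib-",[47,0,46]),("rib+",[59,0,46])): print(n,proj(pose(lz,[P]),C)[0].round(1))
print("mouth edge top",proj(pose([726,175.7,a],[[-67.5,-106,52],[-67.5,106,52]]),C).round(1).tolist())
T,S=cal("top")[1],cal("side")[1]
for n in ("pepper_jar","salt_jar","honey_jar","short_tin"): print(n,[[np.round(q["xy"]).tolist() for q in models.cut_out(n,c)[:2]] for c in ("side","top")])
E
```

```text
t 23.1 tcp [651.   40.  151.7] yaw_y -120.85 F [-0.3 -0.8  0.4] gap 0.398 grip 0.0 q [-0.54  0.81  0.86  1.52 -0.66  1.11 -1.65]
riser xy [-155.    -4.6] F riser [-0.8 -0.1]
[ 162  110   60  150 6890] [191.40029028 177.28984035]
114 (162, 216, 55) | 126 (163, 208, 46) | 138 (164, 209, 46) | 150 (165, 219, 55) | 162 (166, 219, 54) | 174 (167, 220, 54) | 186 (168, 220, 53) | 198 (169, 220, 52) | 210 (170, 221, 52) | 222 (171, 221, 51) | 234 (172, 208, 37) | 246 (173, 193, 21) | 258 (174, 185, 12) | 
p64+ [217.8 104.8]
p64- [223.4 256.7]
rib- [199.3 193.5]
rib+ [211.5 193.5]
mouth edge top [[156.7, 77.1], [175.3, 292.1]]
pepper_jar [[[200.0, 264.0]], [[150.0, 156.0]]]
salt_jar [[[144.0, 241.0]], [[174.0, 118.0]]]
honey_jar [[[192.0, 173.0]], [[299.0, 130.0]]]
short_tin [[[209.0, 196.0], [239.0, 260.0]], [[278.0, 154.0]]]
```

```bash
python3 -c "
from cell import workorder
print(workorder.sign_off())"
```

```text
the job is handed in; nothing more can be done
None
```

The lid was swung upright, lifted off its pins, laid flat, released, and slid under the riser until it hit a firm stop at the expected home depth; jars and tin look unmoved, the job was handed in at about 24 s with no verdict returned, and I viewed 12 pictures against the limit of 10.

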